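# Change the feed on the press gearbox

## Robot

A 7-joint arm with a two-finger parallel gripper is mounted at the origin on a cart in front of the work surface, level with it; the furniture and walls round the work are solid. World frame = base frame: x ahead of the robot, y to its left, z up, the work surface at z = 0. Lengths are in m, angles in degrees, forces in N, time in s.
With the tool pointing down it reaches from about 0.425 to 1.025 m from the base axis. Payload 9.4 kg.
Tool frame: the origin (TCP) lies midway between the tips of the shut fingers; the grasp point (between the pads) lies 19 mm behind it (env.grip_depth is the distance from the TCP to the grasp point, in m); z points along the fingers, y is the direction in which the jaws open and shut (so a half turn about z gives the same grasp; the last joint's range is limited). The gripper opens to 93 mm and grips with 3 to 60 N. Pads are 15 mm wide; open, the fingers measure 128 mm over their backs; the gripper's body (75 mm by 188 mm) begins 65 mm behind the grasp point.
Start: joints at [60.636, 34.337, -0.143, 91.639, 0.103, 54.024, -4.572], TCP at [0.306, -0.657, 0.219] pointing down, gripper open.
Joint ranges: [-147.43, 147.43], [-19.82, 112.94], [-74.19, 73.91], [6.32, 146.72], [-59.91, 239.91], [6.04, 106.73], [-150.56, 150.56]. Speed limits (degrees/s): [127.2, 127.2, 172.46, 172.46, 180, 180, 180].

## Interface

Orientations are given as a 3x3 rotation matrix whose columns are the frame's x, y, z axes.
In Python, from plant import env gives the robot as it stands. The module is installed in compiled form; this text tells all that it offers.
- The arm moves only by the tool move_arm, never from a script. Its argument "increments" is a list that holds one entry, the list of rows, each a list of 5 numbers: the shift along the tool's x, y, z in cm, then the turn about the tool's z in rad, then the opening, from -1 (shut) to 1 (fully open). A call has 1 to 20 rows; each row shifts and turns the commanded pose from where the row before left it, along the tool's axes as they then stand; what a row does not reach is not made up. A row lasts 1/8 s, in which the tool goes at most 62.5 mm and 10.7 degrees, less where a joint would pass 70% of its speed; a pose out of reach is approached as far as the arm can. A call is refused whole if a number of a shift passes 6.25 or a number of a turn 0.188, either way. A call with a gripper value outside its range is refused whole. The fingers move at their own pace and stop on an object; "squeeze" is the grip in N (left out, the last holds). Time passes only in rows, so rows that do not move let the fingers close. It gives the time, the measured TCP pose, the force and the opening at its end, in the units of the state.
- env.sense(): the state, without advancing time (a new reading comes with each control period).
- env.read_camera(name): name is "scene" or "side" or "wrist"; returns a dict with "frame" (480x640x3 uint8, red, green, blue), "mtx" (3x3 intrinsics, pixels), "dist" ([k1, k2, p1, p2, k3] as OpenCV has them; the pictures are not rectified), "camera_from_world" (4x4, takes a point from world to camera coordinates); the wrist camera has in their place "mount" (4x4, takes a point from camera to tool coordinates, whose origin is the TCP and whose axes are the flange's). Camera axes: x right, y up, looking along -z (the intrinsics and any distortion apply to the point x, -y, -z); pixel columns grow to the right and rows downward; lengths in m; the calibration is good to about 2 mm. A picture is of the moment at which its call begins: read the wrist's pose just before it. There is no depth.
- env.hand_in(): hands the job in, once; it reports no verdict.
Trained networks look in a picture, given as the dict that the camera call returned (one of the last four; its "shot" number tells which), for a name from the list of things; names that differ only in an ending like _2 or _b are one class to them, and where a whole thing is asked for, a point or a joint stands for the part that bears it (a point fixed in the world has none). Each returns a list of dicts, best first, with "score" (0 to 1); they miss things now and then, are a little off and sometimes report something else, mostly with a low value. They report only what shows in the picture. A call takes as long as a camera call.
- env.spot_in(picture, query): "at" ([column, row] in pixels, amid what is visible of it).
- env.trace(picture, query): "region" (480x640 bool, what is visible of it) and "at" ([column, row] in pixels, amid what is visible of it).
- env.spot_point(picture, query): "at" ([column, row] in pixels: a listed point, or the origin of a listed thing).
The state is a dict: "time_s": time; "q": joint angles; "dq": joint speeds; "effort": joint torques, N m; "tool_pos": TCP position; "ee_rot": TCP orientation; "contact_force": force on the tool from outside, world axes, zero at the start; "ft_torque": the same for the moment, N m; "finger_gap": opening from 0.0 (shut) to 1.0 (fully open).
Only numpy, scipy, OpenCV 4.12 (cv2) and the standard library are available. Lean on these libraries where they do the work, as an engineer would, in place of code of your own. Each camera call takes 0.05 s, during which the arm holds its last target.

## Task

Change the press feed: push the gear lever out of the slot it is in, across the H-shaped gate and fully home into the slot marked by the round brass disc. Only push the lever with the fingers, without gripping or forcing it, leave it standing there with the hand clear, and do not disturb the things lying round the gearbox.

Things in the scene. Friction and masses are not known exactly. Their poses are not given: they have to be found in the camera images.
- selector: Grey feed gearbox fixed to the table: foot 156 x 150 mm, casting 132 x 112 mm, steel gate plate on top with its upper face 74 mm above the table. Origin under its centre on the table; x points away from its front (the side with oil plug and sight glass, facing the robot), y to its left, z up; turned up to 30 degrees either way. A shaft stub sticks out behind.
- gate_centre (a point): Middle of the H-shaped opening, on the plate's upper face. Two slots along the gearbox's x, 17 mm wide, at y = +24 (left) and -24 mm (right), joined at x = 0 by a cross slot along y, 20 mm wide. At plate height the centre of the 12 mm shaft can run to x = -22.5 (near) or +22.5 mm (far); the plate blocks all other ways. The lever starts near the end of the near left slot.
- lever_pivot (a point): Fixed point the lever swings about, inside the gearbox, on its z axis, 8 mm above the table. The lever leans the way it is moved. It is stiff, has no spring and stays where it is left; about 3 N sideways at the grip moves it. Against a slot's end it stops hard.
- lever_knob (a point): Point on the lever's axis inside its black grip, 127 mm from the pivot: 135 mm above the table with the lever upright, at a slot's end about 42 mm off in x and 43 mm in y from the middle and 120 mm high. The grip is a round barrel along the lever, 90 to 143 mm from the pivot, 18 mm across at its foot, 26 mm at 125 to 135 mm.
- lever_gate (a point): Point on the lever's axis 62 mm from the pivot, at about the height of the gate plate. Its x, y in the gearbox frame show where in the gate the shaft is.
- gate_shift (a joint): Lever's swing along the slots, rad: 0 in the cross slot, positive towards the far ends (+x), about +0.32 / -0.32 fully home.
- gate_cross (a joint): Lever's swing along the cross slot, rad: positive to the left (+y), about +0.37 in the left slots, -0.37 in the right ones.
- tag_disc: Marks the slot to select: round brass disc, 26 mm across, 5 mm thick, fixed on the plate beyond that slot's end, centre 50 mm from the gearbox's centre in x (far or near: this changes) and 24 mm to the right. Origin at the centre of its underside. With the lever fully home in this slot, lever_gate is 30 to 32 mm from it horizontally.
- tag_bar: Narrow brass bar, 34 x 9 x 5 mm, fixed at the end of the other right-hand slot, in the same way as the disc (the disc and the bar change places). The left slots carry a brass square (near) and a brass cross (far). Origin at the centre of its underside.
- masking_tape: Bystander: roll of masking tape lying flat, 96 mm across, 25 mm high. Origin under its centre.
- sanding_block: Bystander: brown cork sanding block, 42 x 72 x 30 mm, right of the gearbox. Origin under its centre.
- paint_tube_1: Bystander: paint tube lying down, 118 x 32 x 24 mm, left of the gearbox. Origin under its centre.
- ink_tin_red: Bystander: round ink tin, 70 mm across, 40 mm high, on the glass palette behind the gearbox. Origin under its centre.
- eraser: Bystander: small eraser, 21 x 45 x 13 mm, on the flat glass palette (6 mm thick) behind the gearbox. Origin under its centre.

How it is judged:
By the outcome, as a careful person would: the job done as asked, in the order asked, and still so for the second after the job is handed in, with the robot touching nothing.
It also fails if it takes over 43 s, if anything falls off the work surface, if the arm or the gripper's body presses on something with over 40 N, if the wrist force passes 120 N, or if a joint passes its speed limit or range.

## Working session

There is one attempt and no reset: what is moved stays moved. The work goes in short steps, Python scripts to look and compute and a tool call to move; the robot and the scene stay as the last step left them, time stands still between calls to the robot, and variables do not carry over. Pictures are saved under pics/ and viewed, and the job is handed in when it is done.

Besides the shell and the picture viewer there is one more tool, called after ">>>" as name([rows], argument=value, ...), one row to a line, values as JSON. move_arm: Moves the arm, as the interface text tells. Its arguments: {"type":"object","properties":{"increments":{"type":"array"},"squeeze":{"type":"number"}},"required":["increments"]}

```bash
mkdir -p pics; cat > h.py <<'E'
import numpy as np, cv2
from plant import env
def proj(pic,P):
    T=np.array(pic["camera_from_world"]);P=np.atleast_2d(P)
    c=(T[:3,:3]@P.T).T+T[:3,3]; c=c*[1,-1,-1]
    return cv2.projectPoints(c,np.zeros(3),np.zeros(3),np.array(pic["mtx"]),np.array(pic["dist"]))[0].reshape(-1,2)
def ray(pic,px):
    T=np.array(pic["camera_from_world"])
    u=cv2.undistortPoints(np.array([[px]],float),np.array(pic["mtx"]),np.array(pic["dist"]))[0,0]
    d=T[:3,:3].T@np.array([u[0],-u[1],-1]); o=-T[:3,:3].T@T[:3,3]
    return o,d/np.linalg.norm(d)
def onz(pic,px,z):
    o,d=ray(pic,px); return o+d*(z-o[2])/d[2]
E
python3 - <<'E'
from h import *
s=env.sense();print({k:np.round(v,3).tolist() for k,v in s.items()})
for n in("scene","side"):
    p=env.read_camera(n);cv2.imwrite(f"pics/{n}0.png",p["frame"][:,:,::-1])
    for q in["selector","gate_centre","lever_knob","lever_gate","tag_disc","tag_bar","lever_pivot","masking_tape","sanding_block","paint_tube_1","ink_tin_red","eraser"]:
        r=env.spot_point(p,q)
        z={"gate_centre":.074,"tag_disc":.074,"tag_bar":.074,"lever_knob":.12,"lever_gate":.067,"lever_pivot":.008}.get(q,0)
        for x in r[:2]: print(n,q,round(x["score"],2),np.round(x["at"],1),np.round(onz(p,x["at"],z),4))
E
```

```text
{'time_s': 0.0, 'q': [60.637, 34.384, -0.145, 91.68, 0.104, 54.023, -4.573], 'dq': [-0.055, 0.031, -0.107, 0.07, -0.056, 0.014, 0.08], 'effort': [-0.002, -76.506, 1.497, -25.235, -0.052, 0.017, 0.0], 'tool_pos': [0.306, -0.657, 0.218], 'ee_rot': [[0.907, 0.422, -0.001], [0.422, -0.907, 0.001], [-0.0, -0.002, -1.0]], 'contact_force': [-0.352, -0.292, -0.803], 'ft_torque': [0.005, -0.006, -0.008], 'finger_gap': 0.997}
scene selector 0.65 [392.9 258.8] [ 0.5601 -0.0902  0.    ]
scene gate_centre 0.56 [396.8 229.5] [ 0.5553 -0.0918  0.074 ]
scene lever_knob 0.82 [405.7 225.9] [ 0.511  -0.0532  0.12  ]
scene lever_knob 0.24 [376.8 220.7] [ 0.5644 -0.0343  0.12  ]
scene lever_gate 0.62 [400.3 245.4] [ 0.5238 -0.0585  0.067 ]
scene tag_disc 0.58 [377.  219.4] [ 0.6089 -0.0978  0.074 ]
scene tag_disc 0.24 [422.8 230.3] [ 0.5127 -0.1218  0.074 ]
scene tag_bar 0.56 [423.  230.6] [ 0.5118 -0.1211  0.074 ]
scene tag_bar 0.47 [298.6 387.8] [0.4294 0.3376 0.074 ]
scene masking_tape 0.88 [302.  392.2] [0.4658 0.2956 0.    ]
scene sanding_block 0.58 [407.2 230.5] [ 0.5962 -0.198   0.    ]
scene ink_
[... 307 characters left out ...]
.35 [332.3 333.5] [ 0.4959 -0.1493  0.074 ]
side lever_knob 0.6 [301.7 280.6] [ 0.5005 -0.0526  0.12  ]
side lever_gate 0.55 [318.9 306.6] [ 0.5238 -0.0734  0.067 ]
side tag_disc 0.62 [362.8 292. ] [ 0.6102 -0.0901  0.074 ]
side tag_bar 0.57 [328.1 317.4] [ 0.5145 -0.1128  0.074 ]
side lever_pivot 0.43 [280.6 309.1] [0.5018 0.0203 0.008 ]
side masking_tape 0.7 [209.2 254.9] [0.4733 0.2867 0.    ]
side sanding_block 0.75 [390.1 360.5] [ 0.5904 -0.1972  0.    ]
side sanding_block 0.44 [331.1 302.7] [ 0.6025 -0.0094  0.    ]
side paint_tube_1 0.91 [281.8 307.4] [0.5118 0.0321 0.    ]
side ink_tin_red 0.81 [308.  231.5] [0.727  0.2532 0.    ]
side eraser 0.63 [363.5 265.2] [0.7456 0.0595 0.    ]
```

```bash
python3 - <<'E'
import cv2
a=cv2.imread("pics/scene0.png");b=cv2.imread("pics/side0.png")
cv2.imwrite("pics/sc_crop.png",cv2.resize(a[170:320,290:490],None,fx=4,fy=4,interpolation=cv2.INTER_CUBIC))
cv2.imwrite("pics/si_crop.png",cv2.resize(b[240:390,240:440],None,fx=4,fy=4,interpolation=cv2.INTER_CUBIC))
E
```

```text
(no output)
```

View pics/scene0.png

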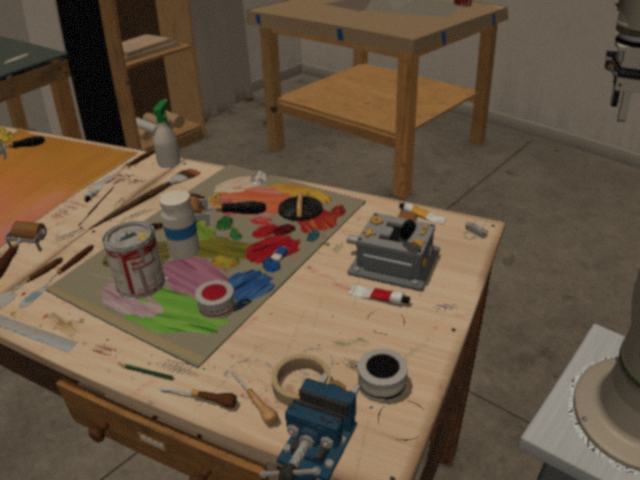

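View pics/sc_crop.png

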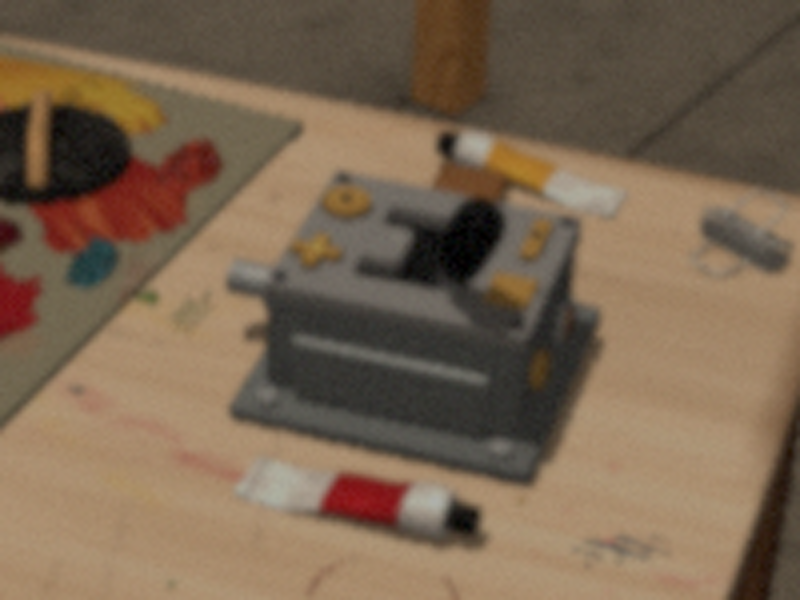

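View pics/si_crop.png

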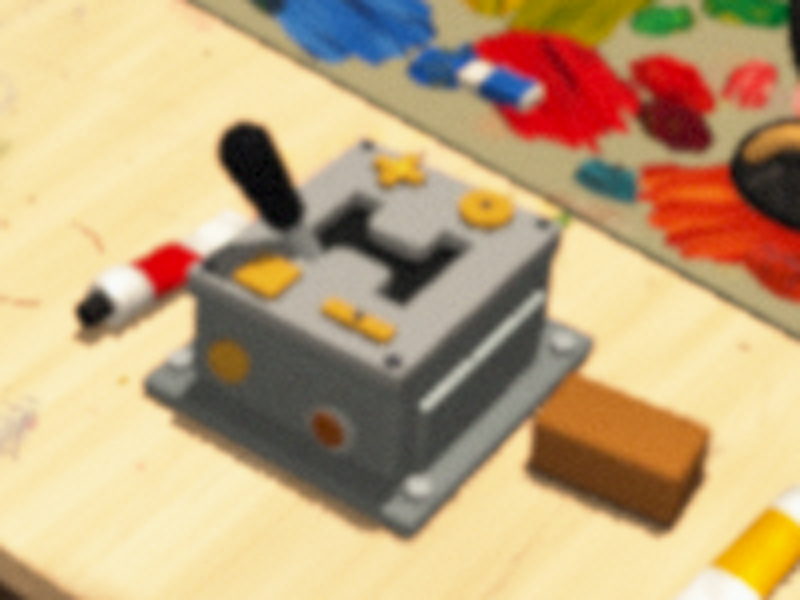

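The round disc (scene crop 345,200; side crop 487,208) marks the far right slot, and the bar marks the near right one. The lever is in the near left slot. I'll refine the gearbox pose from its corners and the tags.

```bash
cat > fit.py <<'E'
from h import *
from scipy.optimize import least_squares
ps={n:env.read_camera(n) for n in("scene","side")}
off={"scene":(290,170),"side":(240,240)}
h=[( -66,56),(66,56),(66,-56),(-66,-56)] # NL FL FR NR
obs=[]
def add(n,c,P): obs.append((n,np.array(c)/4+np.array(off[n]),np.array(P)/1000,1))
add("side",(365,143),(66,56,74));add("side",(560,222),(66,-56,74));add("side",(400,378),(-66,-56,74));add("side",(193,280),(-66,56,74))
add("scene",(338,175),(66,-56,74));add("scene",(578,215),(-66,-56,74));add("scene",(530,325),(-66,56,74));add("scene",(268,275),(66,56,74))
for n,c in(("side",(487,208)),("scene",(347,200))): add(n,c,(50,-24,79))
for n,c in(("side",(358,320)),("scene",(537,238))): add(n,c,(-50,-24,79))
for n,c in(("side",(400,168)),("scene",(317,248))): add(n,c,(50,24,79))
def W(v,P):
    c,s=np.cos(v[2]),np.sin(v[2]); return np.array([v[0]+c*P[0]-s*P[1],v[1]+s*P[0]+c*P[1],P[2]])
f=lambda v:np.concatenate([proj(ps[n],W(v,P))[0]-c for n,c,P,_ in obs])
r=least_squares(f,[.554,-.086,.23],loss="soft_l1")
print(r.x,np.degrees(r.x[2]));print(np.round(f(r.x).reshape(-1,2),1).tolist())
v=r.x
for n in ps:
    im=ps[n]["frame"][:,:,::-1].copy();ox,oy=off[n]
    im=cv2.resize(im[oy:oy+150,ox:ox+200],None,fx=4,fy=4,interpolation=cv2.INTER_CUBIC)
    def L(pts,col):
        q=(np.array([proj(ps[n],W(v,np.array(p)/1000))[0] for p in pts])-[ox,oy])*4
        cv2.polylines(im,[q.astype(int)],True,col,1)
    L([(x,y,74) for x,y in h],(0,255,0));L([(78*np.sign(x),75*np.sign(y),0) for x,y in h],(255,0,0))
    for sx in(1,-1): L([(50*sx+13*np.cos(t),-24+13*np.sin(t),79) for t in np.linspace(0,6.28,20)],(0,0,255))
    for y in(24,-24): L([(-28.5,y-8.5,74),(28.5,y-8.5,74),(28.5,y+8.5,74),(-28.5,y+8.5,74)],(255,0,255))
    cv2.imwrite(f"pics/fit_{n}.png",im)
o=[ray(ps["scene"],(405.7,225.9)),ray(ps["side"],(301.7,280.6))]
A=sum(np.eye(3)-np.outer(d,d) for _,d in o);b=sum((np.eye(3)-np.outer(d,d))@q for q,d in o);k=np.linalg.solve(A,b)
c,s=np.cos(v[2]),np.sin(v[2]);print("knob",k,"in box",np.array([[c,s],[-s,c]])@(k[:2]-v[:2]))
E
python3 fit.py
```

```text
[ 0.55006222 -0.08539063  0.32018173] 18.345061521386622
[[-0.9, -1.7], [1.1, 0.5], [0.5, 0.4], [-1.4, -2.0], [-0.2, -1.7], [1.3, -0.1], [-0.0, 2.5], [-0.4, 1.6], [-0.1, -0.6], [0.3, -0.9], [0.6, -0.4], [0.4, -1.3], [-0.3, -0.2], [0.4, -0.8]]
knob [ 0.50561128 -0.04973117  0.12011193] in box [-0.03096845  0.04783762]
```

View pics/fit_side.png

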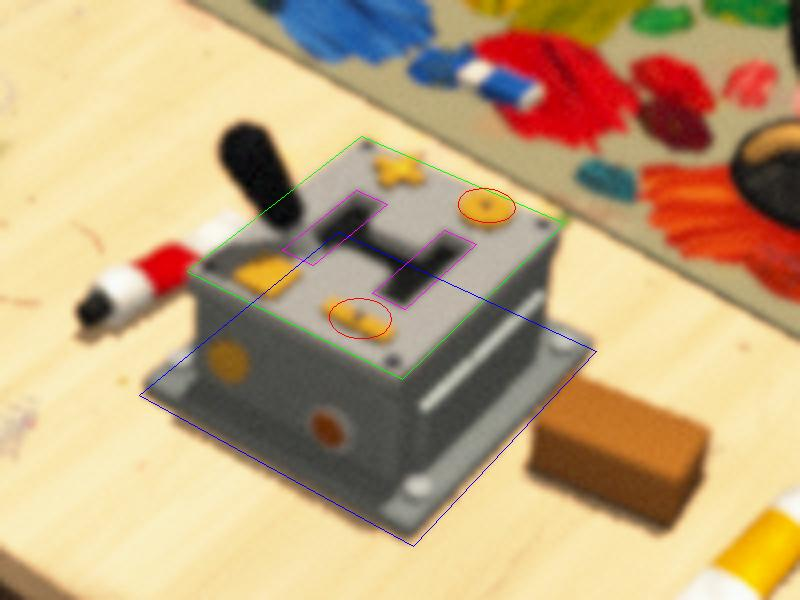

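View pics/fit_scene.png

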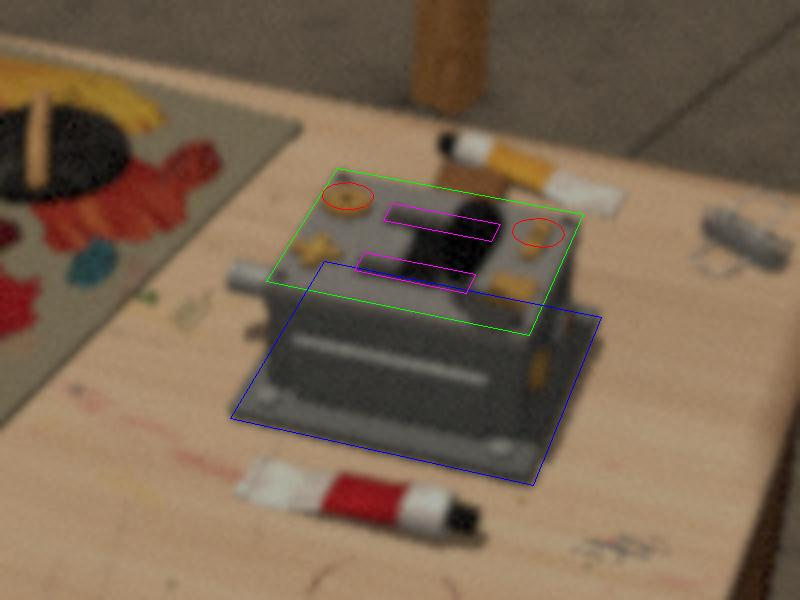

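```bash
python3 - <<'E'
s=open("fit.py").read()
s=s.replace("def W(v","""add("side",(408,537),(-78,-75,0));add("side",(593,350),(78,-75,0));add("side",(145,390),(-78,75,0))
add("scene",(232,415),(78,75,0));add("scene",(532,482),(-78,75,0))
def W(v""",1)
s=s.replace("f=lambda v:np.concatenate([proj(ps[n],W(v,P))[0]-c for n,c,P,_ in obs])","""
def g(v,P):
    P=P.copy()
    if abs(abs(P[0])-.066)<1e-6: P[0]*=v[3]/.066;P[1]*=v[4]/.056
    return P
f=lambda v:np.concatenate([proj(ps[n],W(v,g(v,P)))[0]-c+(v[5:7] if n=="side" else v[7:9]) for n,c,P,_ in obs]+[v[5:9]*.7])""")
s=s.replace("[.554,-.086,.23]","[.554,-.086,.23,.064,.054,0,0,0,0]").replace(".reshape(-1,2),1)","[:-4].reshape(-1,2),1)")
s=s.replace('W(v,np.array(p)/1000))[0] for','W(v,g(v,np.array(p)/1000)))[0]+(v[5:7] if n=="side" else v[7:9]) for')
open("fit.py","w").write(s)
E
python3 fit.py
```

```text
[ 0.5510096  -0.08530508  0.32004176  0.0652715   0.05304281 -0.37674009
  0.35603721  0.2047278  -0.00818507] 18.33704217081765
[[0.2, -0.8], [-0.5, 0.2], [-0.7, -0.5], [0.2, -1.4], [-0.4, -1.1], [0.4, 0.4], [-0.3, 1.4], [0.3, 0.7], [-0.1, -0.5], [0.1, -1.1], [0.6, -0.3], [0.2, -1.5], [-0.3, -0.1], [0.2, -0.9], [1.5, 2.4], [0.8, 0.6], [-1.5, 1.6], [-0.6, 0.7], [0.0, 0.8]]
knob [ 0.50561128 -0.04973117  0.12011193] in box [-0.03190133  0.04805014]
```

View pics/fit_side.png

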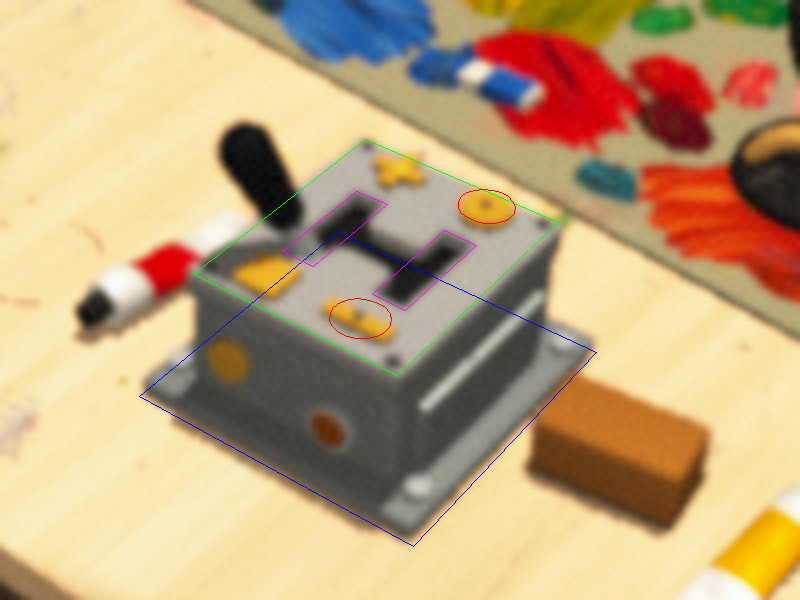

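View pics/fit_scene.png

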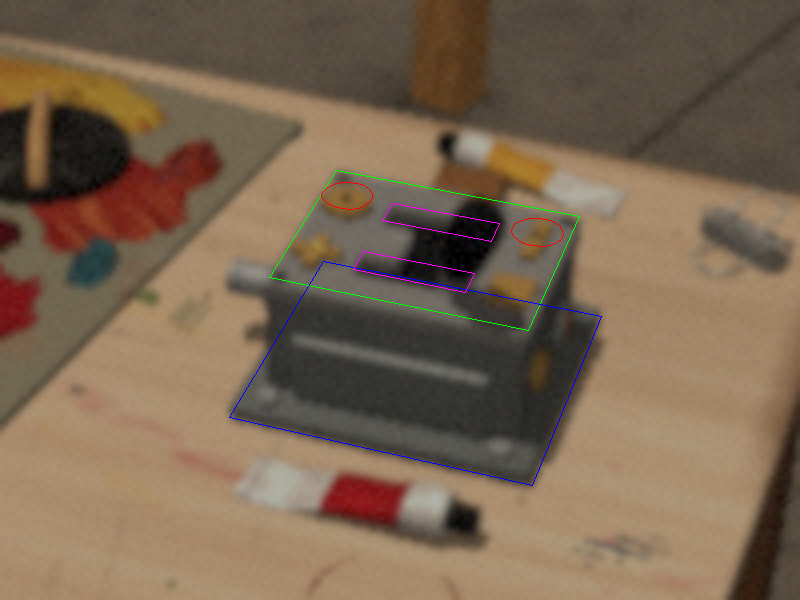

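>>> move_arm([
  [[2.75,-3.38,-0.4,0,-1],[2.75,-3.38,-0.4,0,-1],[2.75,-3.38,-0.4,0,-1],[2.75,-3.38,-0.4,0,-1],[2.75,-3.38,-0.4,0,-1],[2.75,-3.38,-0.4,0,-1],[2.75,-3.38,-0.4,0,-1],[2.75,-3.38,-0.4,0,-1],[2.75,-3.38,-0.4,0,-1],[2.75,-3.38,-0.4,0,-1],[2.75,-3.38,-0.4,0,-1],[2.75,-3.38,-0.4,0,-1],[2.75,-3.38,-0.4,0,-1],[2.75,-3.38,-0.4,0,-1],[0,0,0,0.117,-1],[0,0,0,0,-1],[0,0,0,0,-1]],
])

```text
time_s: 3.62
tool_pos: [0.4552, -0.0662, 0.2747]
ee_rot: [[0.949, 0.315, 0.0], [0.315, -0.949, -0.0], [-0.0, 0.0, -1.0]]
contact_force: [-0.7, -0.2, -0.2]
finger_gap: 0.01
```

```bash
cat >> h.py <<'E'
def wristpic():
    s=env.sense();p=env.read_camera("wrist")
    T=np.eye(4);T[:3,:3]=s["ee_rot"];T[:3,3]=s["tool_pos"]
    p["camera_from_world"]=np.linalg.inv(T@np.array(p["mount"]));return p
E
python3 - <<'E'
from h import *
s=env.sense();print(s["tool_pos"],np.round(s["ee_rot"],3).tolist(),s["contact_force"],s["finger_gap"],s["time_s"])
p=wristpic();print(np.round(p["mount"],3).tolist())
cv2.imwrite("pics/w1.png",p["frame"][:,:,::-1])
for q,z in[("gate_centre",.074),("tag_disc",.074),("tag_bar",.074),("lever_gate",.067),("lever_knob",.12)]:
    for x in env.spot_point(p,q)[:1]:print(q,x["score"],x["at"],onz(p,x["at"],z))
E
```

```text
[ 0.45516312 -0.06618907  0.27465027] [[0.949, 0.315, 0.0], [0.315, -0.949, -0.0], [-0.0, 0.0, -1.0]] [-0.7077042  -0.16678649 -0.15653309] 0.010141293696951196 3.625
[[0.0, 0.971, 0.24, 0.066], [1.0, -0.0, 0.001, -0.0], [0.001, 0.24, -0.971, -0.165], [0.0, 0.0, 0.0, 1.0]]
gate_centre 0.72 [370.9, 106.1] [ 0.55060091 -0.08207083  0.074     ]
tag_disc 0.71 [401.2, 47.6] [ 0.60429454 -0.09011592  0.074     ]
tag_bar 0.59 [397.9, 168.3] [ 0.50794576 -0.12307396  0.074     ]
lever_gate 0.86 [344.8, 129.4] [ 0.52493371 -0.06761357  0.067     ]
lever_knob 0.91 [318.7, 153.9] [ 0.50008573 -0.05143433  0.12      ]
```

View pics/w1.png

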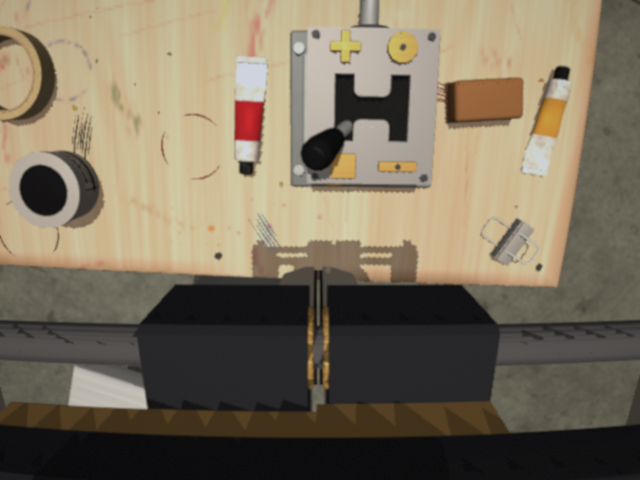

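```bash
python3 - <<'E'
from h import *
p=wristpic();print(np.round(p["mtx"],1).tolist(),p["dist"])
s=env.sense();R=np.array(s["ee_rot"]);t=np.array(s["tool_pos"])
for q in[(0,0,0),(.0075,.0175,0),(.0075,-.0175,0),(.0075,.0175,-.084),(-.0075,.0175,0),(.0075,.0175,-.04),(.0375,.094,-.084)]:
    print(q,proj(p,t+R@np.array(q)))
E
```

```text
[[410.0, 0.0, 317.9], [0.0, 410.0, 230.4], [0.0, 0.0, 1.0]] [-0.08583567  0.          0.          0.          0.        ]
(0, 0, 0) [[318.5026667  286.89076632]]
(0.0075, 0.0175, 0) [[359.73641886 270.34563418]]
(0.0075, -0.0175, 0) [[277.29381392 270.30638664]]
(0.0075, 0.0175, -0.084) [[395.17871154 392.77510846]]
(-0.0075, 0.0175, 0) [[358.80257693 302.99882767]]
(0.0075, 0.0175, -0.04) [[371.49830916 310.76852624]]
(0.0375, 0.094, -0.084) [[724.21950389 265.20352815]]
```

```bash
python3 - <<'E'
import cv2
a=cv2.imread("pics/w1.png")[220:480,120:520]
a=cv2.convertScaleAbs(a,alpha=2.5,beta=10)
cv2.imwrite("pics/w1c.png",cv2.resize(a,None,fx=2,fy=2,interpolation=cv2.INTER_CUBIC))
E
```

```text
(no output)
```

View pics/w1c.png

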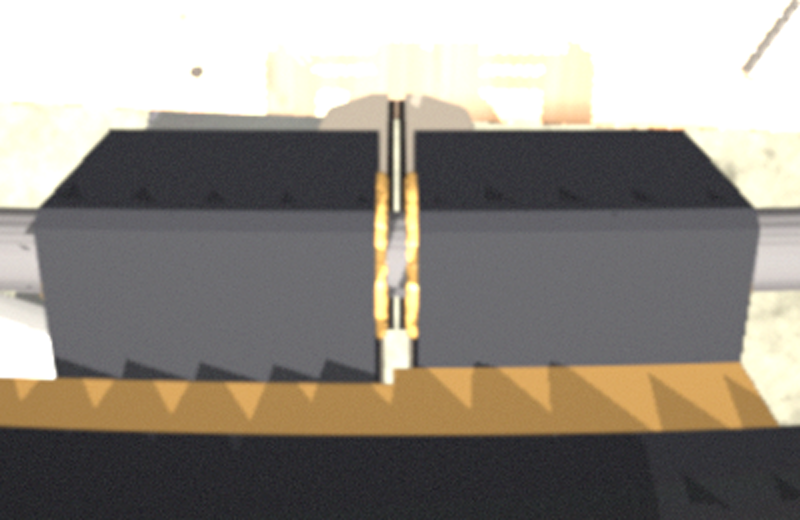

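The wrist view is clear: disc at (401,47), bar at (398,168), cross at (345,45), lever grip at (318,150). Tool x already lines up with the slots, so I'll descend on the near side and push towards the cross slot.

>>> move_arm([
  [[0,0,3,0,-1],[0,0,3,0,-1],[0,0,3,0,-1],[0,0,3,0,-1],[0,0,3,0,-1],[0,0,3,0,-1],[0,0,0,0,-1],[1,0,0,0,-1],[1,0,0,0,-1],[0.5,0,0,0,-1],[0.5,0,0,0,-1],[0.5,0,0,0,-1],[0.5,0,0,0,-1]],
])

```text
time_s: 5.6
tool_pos: [0.4929, -0.0531, 0.0946]
ee_rot: [[0.95, 0.314, -0.001], [0.314, -0.95, -0.0], [-0.001, -0.0, -1.0]]
contact_force: [-3.6, 0.5, 1.9]
finger_gap: 0.006
```

```bash
cat >> h.py <<'E'
C=np.array([.550,-.0838]);YAW=np.radians(18.4)
def box(p):
    c,s=np.cos(YAW),np.sin(YAW);return np.array([[c,s],[-s,c]])@(np.array(p)[:2]-C)*1000
def tri(rs):
    A=sum(np.eye(3)-np.outer(d,d) for _,d in rs);b=sum((np.eye(3)-np.outer(d,d))@q for q,d in rs);return np.linalg.solve(A,b)
def look(tag):
    s=env.sense();R=np.array(s["ee_rot"]);print("tcp box",np.round(box(s["tool_pos"]),1),"z",round(s["tool_pos"][2],4),"F tool",np.round(R.T@np.array(s["contact_force"]),1),"t",s["time_s"])
    for n in("wrist","scene","side"):
        p=wristpic() if n=="wrist" else env.read_camera(n)
        cv2.imwrite(f"pics/{tag}_{n}.png",p["frame"][:,:,::-1])
        for q,z in(("lever_knob",.125),("lever_gate",.068),("gate_centre",.074)):
            for x in env.spot_point(p,q)[:1]:
                print(n,q,round(x["score"],2),np.round(x["at"]),"box@z",np.round(box(onz(p,x["at"],z)),1))
E
python3 -c "
from h import *
look('a')"
```

```text
tcp box [-44.5  47.2] z 0.0946 F tool [-3.3 -1.6 -1.9] t 5.6
wrist lever_knob 0.83 [320. 263.] box@z [-23.6  46.6]
wrist lever_gate 0.9 [368. 199.] box@z [-11.  24.]
wrist gate_centre 0.73 [419. 174.] box@z [1.8 1.8]
scene lever_knob 0.57 [400. 224.] box@z [-16.9  47.8]
scene lever_gate 0.59 [396. 243.] box@z [-6.2 28.6]
scene gate_centre 0.65 [397. 232.] box@z [-0.1 -0.2]
side lever_knob 0.84 [308. 276.] box@z [-25.9  41.2]
side lever_gate 0.7 [322. 305.] box@z [-15.1  15.6]
side gate_centre 0.63 [332. 306.] box@z [-11.9  -3.8]
```

View pics/a_wrist.png

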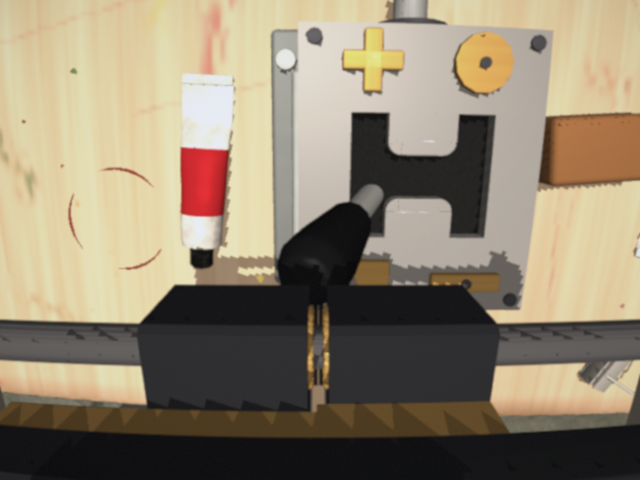

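The wrist view shows the grip in contact with the fingertips and the shaft at (372,195), with the cross slot centre at about row 176. The shaft needs about 13 mm more at the plate, so about 24 mm at the finger.

>>> move_arm([
  [[0.5,0,0,0,-1],[0.5,0,0,0,-1],[0.5,0,0,0,-1],[0.5,0,0,0,-1],[0.3,0,0,0,-1],[0,0,0,0,-1]],
])

```text
time_s: 6.95
tool_pos: [0.5156, -0.0459, 0.0946]
ee_rot: [[0.95, 0.314, 0.001], [0.314, -0.95, 0.0], [0.001, 0.0, -1.0]]
contact_force: [-0.8, 0.1, 0.8]
finger_gap: 0.003
```

```bash
python3 -c "
from h import *
look('b')"
```

```text
tcp box [-20.7  46.8] z 0.0946 F tool [-0.7 -0.3 -0.8] t 6.95
wrist lever_knob 0.94 [314. 260.] box@z [ 1.2 48.4]
wrist lever_gate 0.69 [365. 224.] box@z [ 0.8 24.8]
wrist gate_centre 0.67 [415. 228.] box@z [0.1 1.9]
scene lever_knob 0.47 [391. 222.] box@z [ 0.1 45.1]
scene lever_gate 0.53 [392. 244.] box@z [-1.2 34.8]
scene gate_centre 0.57 [398. 231.] box@z [-0.1 -6. ]
side lever_knob 0.6 [312. 268.] box@z [ 0.2 50.3]
side gate_centre 0.86 [331. 302.] box@z [-5.3  3.8]
```

View pics/b_wrist.png

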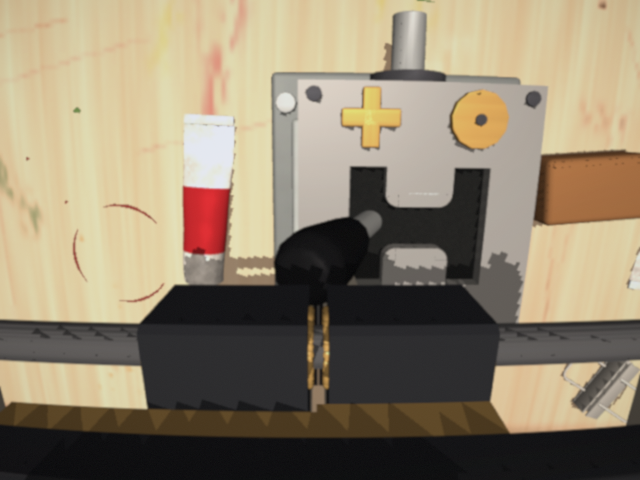

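The shaft now sits in the middle of the cross slot (lever_gate box x 0.8, gate centre 0.1). Next I go round to the left side of the grip.

>>> move_arm([
  [[-1.5,0,0,0,-1],[-1.5,0,0,0,-1],[0,-2.5,0,0,-1],[0,-2.5,0,0,-1],[0,0,0,0,-1],[2.5,0,0,0,-1],[2.6,0,0,0,-1],[0,0,0,0,-1],[0,1,0,0,-1],[0,1,0,0,-1],[0,0.7,0,0,-1],[0,0.5,0,0,-1],[0,0.5,0,0,-1],[0,0.5,0,0,-1],[0,0.5,0,0,-1],[0,0,0,0,-1]],
])

```text
time_s: 9.55
tool_pos: [0.5344, -0.0373, 0.0945]
ee_rot: [[0.95, 0.313, 0.0], [0.313, -0.95, -0.0], [0.0, 0.0, -1.0]]
contact_force: [-0.1, 0.5, 0.4]
finger_gap: 0.003
```

```bash
python3 -c "
from h import *
look('c')"
```

```text
tcp box [-0.2 49.1] z 0.0945 F tool [ 0.1 -0.5 -0.4] t 9.55
wrist lever_knob 0.36 [476. 164.] box@z [54.6 -2.9]
wrist gate_centre 0.66 [419. 269.] box@z [0.6 1.1]
scene lever_knob 0.48 [393. 209.] box@z [10.7 -2. ]
scene lever_gate 0.56 [423. 230.] box@z [-45.9 -34.2]
side lever_knob 0.71 [328. 272.] box@z [ 6.8 22.1]
side lever_gate 0.89 [330. 300.] box@z [ 4.4 11.5]
side gate_centre 0.95 [332. 299.] box@z [2.9 6.4]
```

View pics/c_wrist.png

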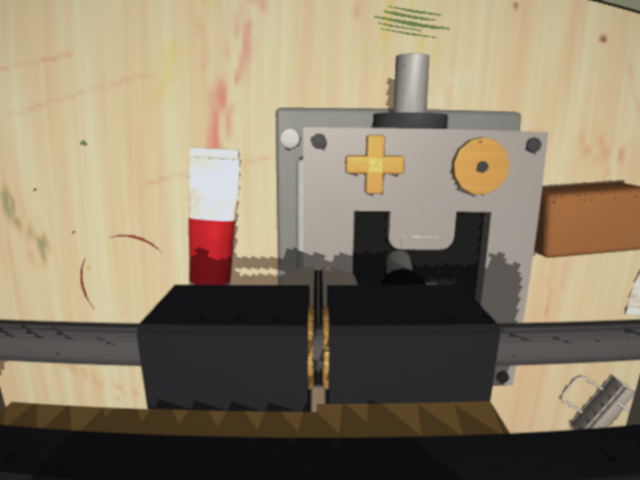

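>>> move_arm([
  [[0,0.5,0,0,-1],[0,0.5,0,0,-1],[0,0.5,0,0,-1],[0,0.5,0,0,-1],[0,0.5,0,0,-1],[0,0.5,0,0,-1],[0,0.5,0,0,-1],[0,0.5,0,0,-1],[0,0,0,0,-1]],
])

```text
time_s: 11.28
tool_pos: [0.5467, -0.0753, 0.0945]
ee_rot: [[0.95, 0.313, -0.0], [0.313, -0.95, -0.0], [-0.0, 0.0, -1.0]]
contact_force: [-0.0, 0.4, 0.6]
finger_gap: 0.008
```

```bash
python3 -c "
from h import *
look('d')
import cv2
a=cv2.imread('pics/d_wrist.png')[140:400,220:540];b=cv2.imread('pics/d_side.png')[220:350,260:420]
cv2.imwrite('pics/d_c.png',np.hstack([cv2.resize(a,(400,325)),cv2.resize(b,(400,325))]))"
```

```text
tcp box [-0.4  9.1] z 0.0945 F tool [ 0.1 -0.4 -0.6] t 11.275
wrist gate_centre 0.61 [334. 268.] box@z [1.  1.7]
scene lever_knob 0.52 [399. 201.] box@z [  7.  -34.8]
scene lever_gate 0.64 [396. 236.] box@z [0.1 4. ]
scene gate_centre 0.85 [396. 228.] box@z [  6.1 -13.1]
side lever_knob 0.67 [347. 282.] box@z [  3.  -20.8]
side lever_gate 0.87 [338. 305.] box@z [ 1.5 -5.9]
side gate_centre 0.84 [333. 302.] box@z [-2.6  1.3]
```

View pics/d_c.png

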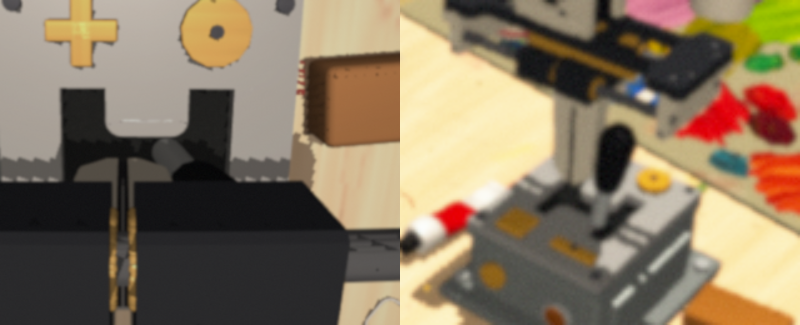

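>>> move_arm([
  [[0,0.4,0,0,-1],[0,0.4,0,0,-1],[0,0.4,0,0,-1],[0,0.2,0,0,-1],[0,0,0,0,-1]],
])

```text
time_s: 12.5
tool_pos: [0.5511, -0.0883, 0.0946]
ee_rot: [[0.95, 0.313, 0.0], [0.313, -0.95, -0.0], [-0.0, 0.0, -1.0]]
contact_force: [-1.4, 1.2, -0.5]
finger_gap: 0.006
```

```bash
python3 -c "
from h import *
look('e')
import cv2
a=cv2.imread('pics/e_wrist.png')[140:400,220:540];b=cv2.imread('pics/e_side.png')[220:350,260:420]
cv2.imwrite('pics/e_c.png',np.hstack([cv2.resize(a,(400,325)),cv2.resize(b,(400,325))]))"
```

```text
tcp box [-0.4 -4.6] z 0.0946 F tool [-0.9 -1.6  0.5] t 12.5
wrist lever_knob 0.41 [345. 266.] box@z [ 19.4 -13.6]
wrist lever_gate 0.84 [346. 267.] box@z [ -0.4 -18.3]
wrist gate_centre 0.93 [307. 267.] box@z [1.6 1.1]
scene lever_knob 0.44 [405. 200.] box@z [ -2.2 -43.6]
scene lever_gate 0.39 [396. 233.] box@z [ 1.9 -4.5]
side lever_knob 0.88 [353. 287.] box@z [ -4.6 -37.6]
side lever_gate 0.94 [340. 307.] box@z [  0.9 -12.5]
side gate_centre 0.88 [334. 302.] box@z [-2.4  0.2]
```

View pics/e_c.png

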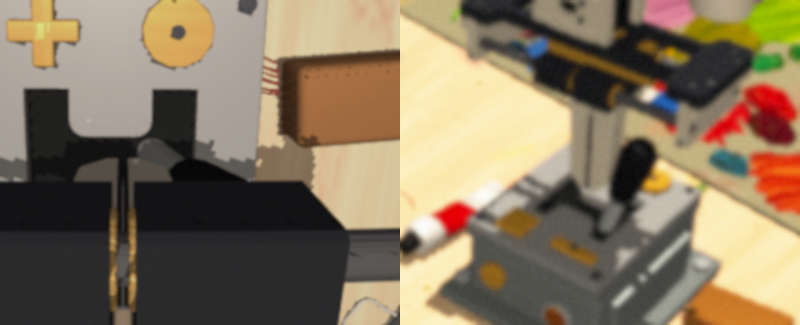

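>>> move_arm([
  [[0,0.4,0,0,-1],[0,0.4,0,0,-1],[0,0,0,0,-1]],
])

```text
time_s: 13.48
tool_pos: [0.5536, -0.0958, 0.0945]
ee_rot: [[0.95, 0.313, -0.0], [0.313, -0.95, -0.0], [-0.0, -0.0, -1.0]]
contact_force: [-1.2, 2.5, -1.3]
finger_gap: 0.009
```

```bash
python3 -c "
from h import *
look('f')
import cv2
a=cv2.imread('pics/f_wrist.png')[140:400,220:540];b=cv2.imread('pics/f_side.png')[220:350,260:420]
cv2.imwrite('pics/f_c.png',np.hstack([cv2.resize(a,(400,325)),cv2.resize(b,(400,325))]))"
```

```text
tcp box [ -0.4 -12.5] z 0.0945 F tool [-0.4 -2.7  1.3] t 13.475
wrist lever_gate 0.71 [337. 267.] box@z [ -0.5 -21.7]
wrist gate_centre 0.64 [290. 267.] box@z [1.8 1.2]
scene lever_knob 0.39 [403. 199.] box@z [  2.3 -46.2]
scene lever_gate 0.57 [398. 233.] box@z [-0.  -7.9]
scene gate_centre 0.66 [396. 230.] box@z [ 4.  -6.4]
side lever_knob 0.72 [360. 290.] box@z [ -4.8 -52.2]
side lever_gate 0.74 [343. 310.] box@z [ -4.6 -22.2]
side gate_centre 0.8 [332. 305.] box@z [-10.3  -2.3]
```

View pics/f_c.png

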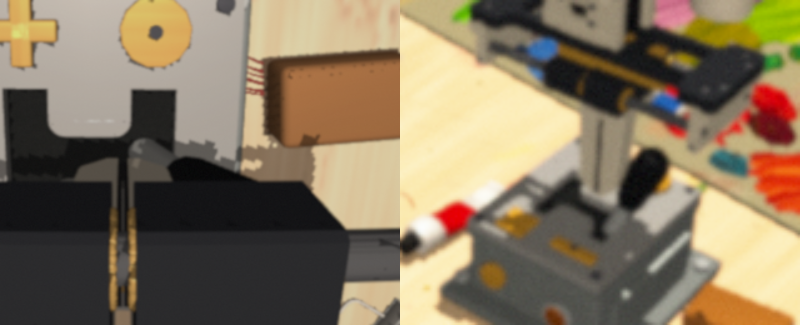

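>>> move_arm([
  [[0,0.4,0,0,-1],[0,0,0,0,-1]],
])

```text
time_s: 14.32
tool_pos: [0.554, -0.0973, 0.0943]
ee_rot: [[0.949, 0.315, -0.002], [0.315, -0.949, 0.002], [-0.001, -0.003, -1.0]]
contact_force: [-2.5, 7.7, -0.7]
finger_gap: 0.005
```

```bash
python3 -c "
from h import *
s=env.sense();print(box(s['tool_pos']),s['contact_force'])
p=wristpic()
for q,z in(('lever_gate',.068),('gate_centre',.074)):
  for x in env.spot_point(p,q)[:1]: print(q,x['at'],box(onz(p,x['at'],z)))
cv2.imwrite('pics/g_c.png',cv2.resize(p['frame'][160:320,220:460,::-1],(720,480)))"
```

```text
[ -0.43215672 -14.12809177] [-2.52271012  7.65229752 -0.65368247]
lever_gate [336.8, 265.8] [  0.13746742 -22.96382637]
gate_centre [285.7, 267.0] [1.570617   1.60642651]
```

View pics/g_c.png

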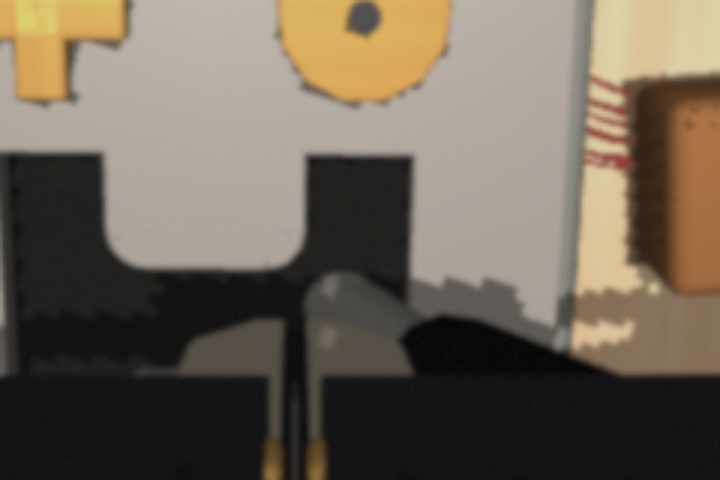

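The lever reached the cross slot's right end: force rose to about 8 N and the fingers stopped. I'll back off, go round to the near side and push +x.

>>> move_arm([
  [[0,-1,0,0,-1],[0,-1,0,0,-1],[-2.8,0,0,0,-1],[-2.7,0,0,0,-1],[0,0,0,0,-1],[0,2.4,0,0,-1],[0,2.4,0,0,-1],[0,0,0,0,-1],[1,0,0,0,-1],[1,0,0,0,-1],[0.7,0,0,0,-1],[0.5,0,0,0,-1],[0.5,0,0,0,-1],[0.5,0,0,0,-1],[0.5,0,0,0,-1],[0,0,0,0,-1]],
])

```text
time_s: 16.48
tool_pos: [0.5568, -0.1281, 0.0946]
ee_rot: [[0.95, 0.314, 0.001], [0.314, -0.95, 0.0], [0.001, 0.0, -1.0]]
contact_force: [-0.4, 0.5, 0.1]
finger_gap: 0.008
```

```bash
python3 -c "
from h import *
look('h')
import cv2
a=cv2.imread('pics/h_wrist.png')[140:400,220:540];b=cv2.imread('pics/h_side.png')[220:350,260:420]
cv2.imwrite('pics/h_c.png',np.hstack([cv2.resize(a,(400,325)),cv2.resize(b,(400,325))]))"
```

```text
tcp box [ -7.5 -44.2] z 0.0946 F tool [-0.2 -0.6 -0.1] t 16.475
wrist lever_knob 0.74 [328. 258.] box@z [ 15.1 -47.2]
wrist lever_gate 0.7 [276. 239.] box@z [  6.7 -23.4]
wrist gate_centre 0.95 [226. 254.] box@z [ 1.  -0.2]
scene lever_knob 0.58 [394. 197.] box@z [ 21.  -48.8]
scene gate_centre 0.78 [396. 227.] box@z [  5.8 -17.1]
side lever_knob 0.42 [363. 284.] box@z [ 14.4 -45.5]
side lever_gate 0.54 [346. 309.] box@z [  1.8 -24.5]
side gate_centre 0.66 [332. 301.] box@z [-1.4  3.9]
```

View pics/h_c.png

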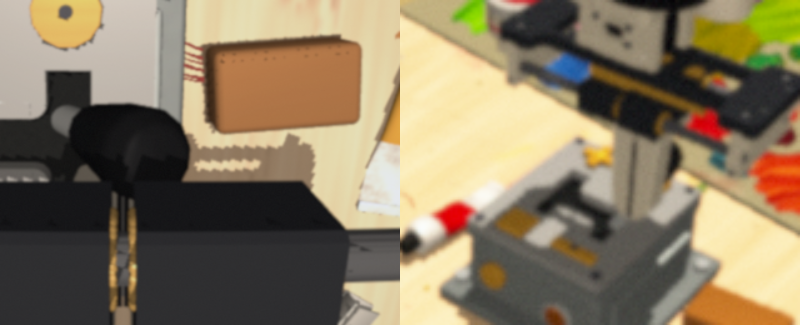

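>>> move_arm([
  [[0.5,0,0,0,-1],[0.5,0,0,0,-1],[0.4,0,0,0,-1],[0.3,0,0,0,-1],[0,0,0,0,-1]],
])

```text
time_s: 17.7
tool_pos: [0.571, -0.1231, 0.094]
ee_rot: [[0.95, 0.313, -0.003], [0.313, -0.95, -0.0], [-0.003, -0.001, -1.0]]
contact_force: [-4.1, -0.4, -2.8]
finger_gap: -0.001
```

```bash
python3 -c "
from h import *
look('i')
import cv2
a=cv2.imread('pics/i_wrist.png')[140:400,220:540];b=cv2.imread('pics/i_side.png')[220:350,260:420]
cv2.imwrite('pics/i_c.png',np.hstack([cv2.resize(a,(400,325)),cv2.resize(b,(400,325))]))"
```

```text
tcp box [  7.5 -43.9] z 0.094 F tool [-4.  -0.9  2.8] t 17.7
wrist lever_knob 0.84 [324. 243.] box@z [ 35.9 -45.9]
wrist lever_gate 0.67 [276. 249.] box@z [ 16.7 -23.1]
wrist gate_centre 0.72 [226. 285.] box@z [0.6 0.7]
scene lever_knob 0.61 [384. 194.] box@z [ 44.9 -51.4]
scene lever_gate 0.62 [390. 231.] box@z [16.3 -9.7]
scene gate_centre 0.69 [399. 230.] box@z [-1.8 -7.4]
side lever_knob 0.57 [368. 282.] box@z [ 22.7 -50. ]
side lever_gate 0.56 [348. 307.] box@z [  8.5 -22.7]
side gate_centre 0.89 [334. 305.] box@z [-8.8 -4.6]
```

View pics/i_c.png

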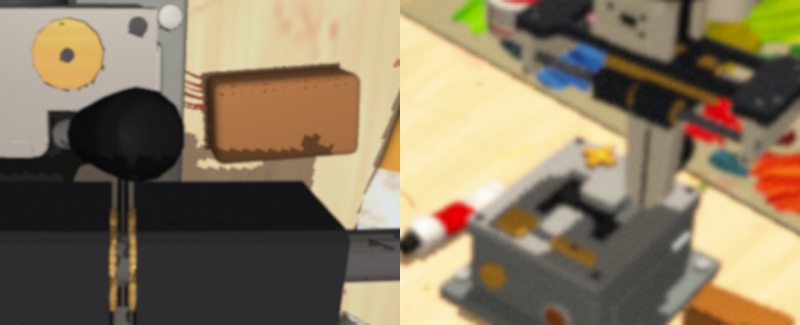

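>>> move_arm([
  [[0.3,0,0,0,-1],[0.3,0,0,0,-1],[0.1,0,0,0,-1],[0,0,0,0,-1]],
])

```text
time_s: 18.8
tool_pos: [0.5758, -0.1217, 0.0941]
ee_rot: [[0.95, 0.313, -0.006], [0.313, -0.95, -0.001], [-0.006, -0.001, -1.0]]
contact_force: [-11.8, -3.9, 1.4]
finger_gap: 0.009
```

```bash
python3 -c "
from h import *
look('j')
import cv2
a=cv2.imread('pics/j_wrist.png')[100:340,220:460]
cv2.imwrite('pics/j_c.png',cv2.resize(a,(600,600)))"
```

```text
tcp box [ 12.5 -44.1] z 0.0941 F tool [-12.4   0.1  -1.3] t 18.8
wrist lever_knob 0.69 [320. 247.] box@z [ 39.5 -44.8]
wrist lever_gate 0.73 [275. 194.] box@z [ 48.4 -23.7]
wrist gate_centre 0.61 [227. 291.] box@z [2.1 0.4]
scene lever_knob 0.51 [384. 198.] box@z [ 40.4 -36.2]
scene lever_gate 0.59 [390. 232.] box@z [15.6 -4.1]
scene gate_centre 0.62 [396. 232.] box@z [ 1.8 -1. ]
side lever_gate 0.42 [348. 307.] box@z [  8.5 -24. ]
side gate_centre 0.73 [333. 302.] box@z [-2.9  1.7]
```

View pics/j_c.png

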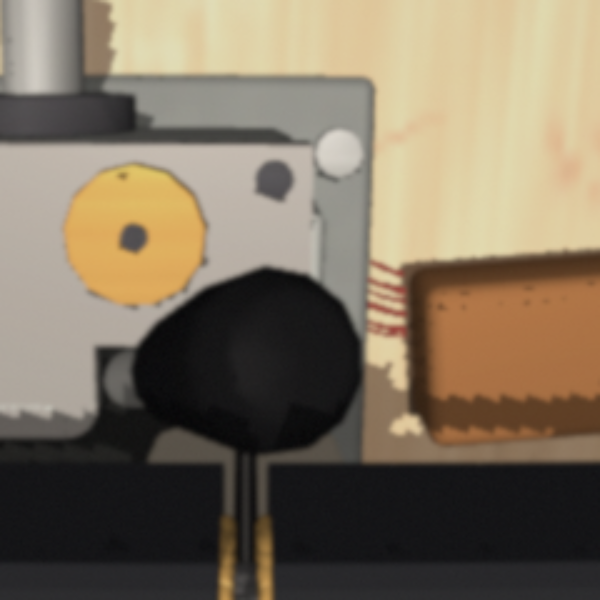

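>>> move_arm([
  [[0.15,0,0,0,-1],[0,0,0,0,-1]],
])

```text
time_s: 19.65
tool_pos: [0.576, -0.1216, 0.094]
ee_rot: [[0.95, 0.312, -0.008], [0.312, -0.95, -0.001], [-0.008, -0.001, -1.0]]
contact_force: [-14.3, -4.0, 3.3]
finger_gap: 0.0
```

It's against the hard stop: 15 N with no further travel. I'll withdraw.

>>> move_arm([
  [[-0.5,0,0,0,-1],[-1.5,0,0,0,-1],[-2.5,0,0,0,-1],[-2.5,0,0,0,-1],[-2.5,0,-2.5,0,-1],[0,0,-4,0,-1],[0,0,-4,0,-1],[0,0,-4,0,-1],[0,0,-3,0,-1],[0,0,0,0,-1],[0,0,0,0,-1]],
])

```text
time_s: 21.02
tool_pos: [0.49, -0.1501, 0.2694]
ee_rot: [[0.95, 0.314, 0.001], [0.314, -0.95, -0.0], [0.001, 0.0, -1.0]]
contact_force: [0.5, 0.1, -0.1]
finger_gap: 0.003
```

```bash
python3 -c "
from h import *
look('k')
p=wristpic()
for x in env.spot_point(p,'tag_disc')[:1]: d=box(onz(p,x['at'],.074));print('disc',d)
import cv2
a=cv2.imread('pics/k_wrist.png')[0:300,170:570];b=cv2.imread('pics/k_side.png')[230:380,260:460]
cv2.imwrite('pics/k_c.png',np.hstack([cv2.resize(a,(400,300)),cv2.resize(b,(400,300))]))"
```

```text
tcp box [-77.9 -44. ] z 0.2694 F tool [0.5 0.1 0.1] t 21.025
wrist lever_knob 0.86 [318.  58.] box@z [ 38.4 -43.6]
wrist lever_gate 0.97 [293.  95.] box@z [ 17.  -22.4]
wrist gate_centre 0.65 [264. 113.] box@z [1.6 2.1]
scene lever_knob 0.83 [382. 197.] box@z [ 43.5 -38.1]
scene lever_gate 0.79 [389. 232.] box@z [17.5 -2.7]
scene gate_centre 0.68 [397. 230.] box@z [ 2.2 -9.4]
side lever_knob 0.7 [370. 283.] box@z [ 23.8 -54.7]
side lever_gate 0.82 [350. 306.] box@z [ 12.3 -25.1]
side gate_centre 0.9 [333. 302.] box@z [-3.9  1.1]
disc [ 50.23326121 -24.94415632]
```

View pics/k_c.png

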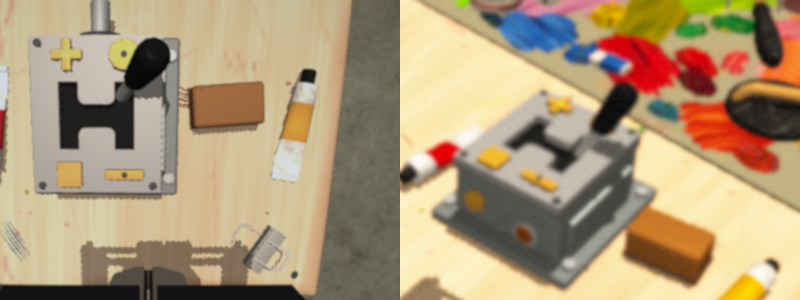

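View pics/k_wrist.png

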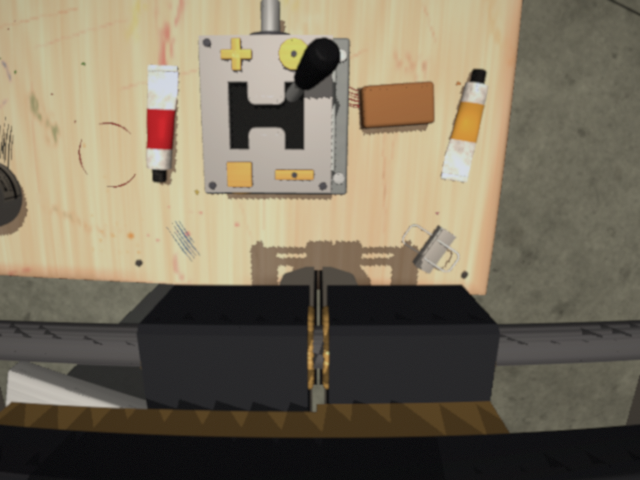

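```bash
python3 -c "
import cv2
a=cv2.imread('pics/k_wrist.png')[20:170,190:370]
a=cv2.convertScaleAbs(a,alpha=1.8,beta=20)
cv2.imwrite('pics/k_z.png',cv2.resize(a,(720,600),interpolation=cv2.INTER_CUBIC))"
```

```text
(no output)
```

View pics/k_z.png

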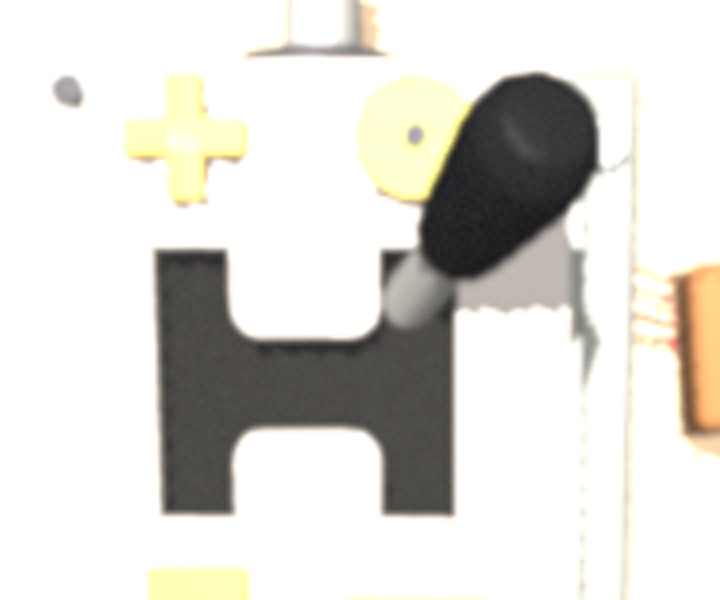

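```bash
cat > sil.py <<'E'
from h import *
from scipy.optimize import least_squares,minimize
p=wristpic()
# slot corners from crop (4x, offset 190,20)
cr=[((155,250),(28.5,32.5)),((228,250),(28.5,15.5)),((162,515),(-28.5,32.5)),((233,515),(-28.5,15.5)),((383,515),(-28.5,-15.5)),((453,515),(-28.5,-32.5)),((382,250),(28.5,-15.5))]
px=np.array([np.array(c)/4+[190,20] for c,_ in cr]);bx=np.array([b for _,b in cr])/1000
def W(v,P):
    c,s=np.cos(v[2]),np.sin(v[2]);P=np.atleast_2d(P)
    return np.c_[v[0]+c*P[:,0]-s*P[:,1],v[1]+s*P[:,0]+c*P[:,1],P[:,2]]
f=lambda v:(proj(p,W(v,np.c_[bx,np.full(7,.074)]))-px).ravel()
r=least_squares(f,[.55,-.0838,.32]);v=r.x;print("pose",v,np.degrees(v[2]),"res",np.round(r.fun,1))
R=env.trace(p,"lever_knob")
print([ (x["score"],x["region"].sum()) for x in R]);M=R[0]["region"]
prof=[(90,9),(125,13),(135,13),(141,9),(143,5)]
def sil(g):
    a=np.array([g[0],g[1],66.]);a/=np.linalg.norm(a)
    u=np.cross(a,[0,0,1]);u/=np.linalg.norm(u);w=np.cross(a,u);t=np.linspace(0,2*np.pi,24,endpoint=False)
    m=np.zeros((480*4,640*4),np.uint8)
    def ring(l,rr): return np.array([0,0,8])+a*l+rr*(np.cos(t)[:,None]*u+np.sin(t)[:,None]*w)
    def hull(q):
        q=proj(p,W(v,np.vstack(q)/1000));cv2.fillConvexPoly(m,cv2.convexHull((q*4).astype(np.int32)),1)
    hull([ring(66,6),ring(90,6)])
    hull([ring(l,rr) for l,rr in prof])
    return m
fr=p["frame"].astype(int)
big=cv2.resize(M.astype(np.uint8),None,fx=4,fy=4,interpolation=cv2.INTER_NEAREST)
def cost(g):
    m=sil(g);return -(m&big).sum()/(m|big).sum()
best=min((cost((x,y)),x,y) for x in np.arange(14,26,.5) for y in np.arange(-28,-18,.5));print("best IoU at plate x,y",best)
for x in (14,16,18,20,21,22,22.5,23,24,25): print(x,min((round(cost((x,y)),4),y) for y in np.arange(-28,-18,.5)))
im=cv2.resize(p["frame"][:,:,::-1],None,fx=4,fy=4,interpolation=cv2.INTER_CUBIC);im=cv2.convertScaleAbs(im,alpha=1.5,beta=15)
for g,col in((best[1:],(0,255,0)),((22.5,-24),(0,0,255))):
    cs,_=cv2.findContours(sil(g),cv2.RETR_EXTERNAL,cv2.CHAIN_APPROX_NONE);cv2.drawContours(im,cs,-1,col,1)
cs,_=cv2.findContours(big,cv2.RETR_EXTERNAL,cv2.CHAIN_APPROX_NONE);cv2.drawContours(im,cs,-1,(255,0,0),1)
cv2.imwrite("pics/sil.png",im[100:600,800:1500])
E
python3 sil.py
```

```text
pose [ 0.54939746 -0.08389326  0.30922366] 17.717210713730925 res [-1.  -1.2  0.8 -1.2 -0.6  0.7  1.1  0.8 -0.8  1.   1.3  1.2 -0.9 -1.2]
[(0.83, np.int64(1793))]
best IoU at plate x,y (np.float64(388221737387607.1), np.float64(25.5), np.float64(-18.5))
14 (np.float64(416142033786986.56), np.float64(-28.0))
16 (np.float64(445412147137740.9), np.float64(-28.0))
18 (np.float64(473868271519459.94), np.float64(-18.5))
20 (np.float64(451517417053225.7), np.float64(-18.5))
21 (np.float64(439962413511484.9), np.float64(-18.5))
22 (np.float64(428237163936055.75), np.float64(-18.5))
22.5 (np.float64(421890588091426.6), np.float64(-18.5))
23 (np.float64(416207758708276.8), np.float64(-18.5))
24 (np.float64(405440768247165.56), np.float64(-18.5))
25 (np.float64(394085412499936.75), np.float64(-18.5))sil.py:28: RuntimeWarning: overflow encountered in scalar negative
  m=sil(g);return -(m&big).sum()/(m|big).sum()
```

View pics/sil.png

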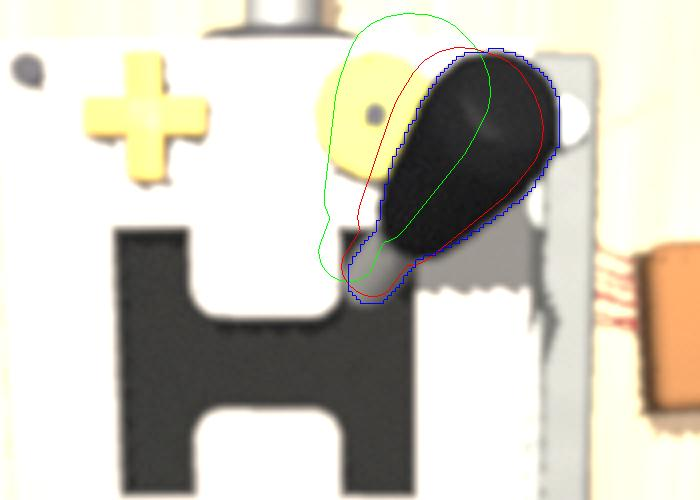

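```bash
sed -i 's/return -(m&big).sum()/return -float((m\&big).sum())/' sil.py; python3 sil.py
```

```text
pose [ 0.54932267 -0.08390784  0.30922052] 17.717030859583456 res [-1.  -1.2  0.8 -1.2 -0.6  0.7  1.1  0.8 -0.8  1.   1.3  1.2 -0.9 -1.2]
[(0.7, np.int64(1890))]
best IoU at plate x,y (np.float64(-0.9313955355709009), np.float64(23.0), np.float64(-26.5))
14 (np.float64(-0.4806), np.float64(-21.5))
16 (np.float64(-0.5843), np.float64(-22.5))
18 (np.float64(-0.6961), np.float64(-23.5))
20 (np.float64(-0.8083), np.float64(-25.0))
21 (np.float64(-0.8597), np.float64(-25.5))
22 (np.float64(-0.9097), np.float64(-26.0))
22.5 (np.float64(-0.9219), np.float64(-26.5))
23 (np.float64(-0.9314), np.float64(-26.5))
24 (np.float64(-0.8899), np.float64(-27.5))
25 (np.float64(-0.8351), np.float64(-28.0))
```

View pics/sil.png

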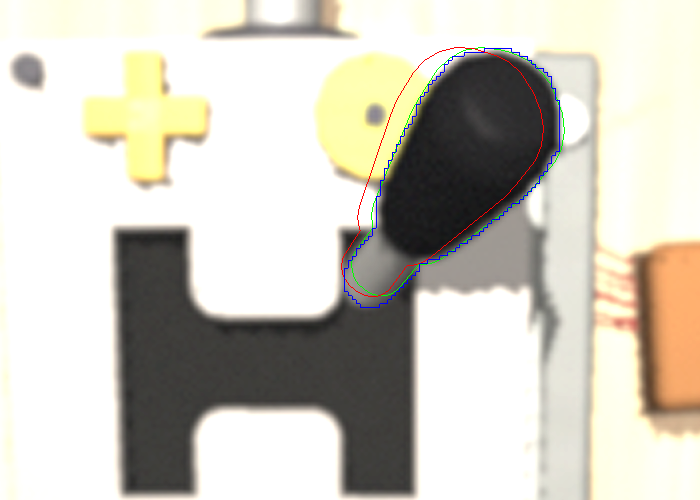

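The outline fit puts the shaft at x = +23 mm, y = −26.5 mm at plate height. That is at the far end of the right slot, and the hand is clear.

```bash
python3 -c "
from h import *
s=env.sense();print(s['time_s'],s['contact_force']);print(env.hand_in())"
```

```text
21.925 [-0.18528999 -0.21598027 -0.29857602]
the job is handed in; nothing more can be done
None
```

The lever is home in the far right slot, the one marked by the round brass disc, and I handed the job in at 21.9 s. I used only the shut fingers: forward out of the near left slot, right along the cross slot to its stop, then forward to the slot's end.

**Last checks:**
- **Hard stop:** at the end of the slot the force rose to about 15 N and the fingers stopped advancing. The highest force I read anywhere was also about 15 N.
- **Position:** a lever outline fitted to the wrist picture puts the shaft at x = +23 mm, y = −26.5 mm at plate height. The slot's end is at +22.5 mm. The lever leans on the right side of its slot.
- **Surroundings:** the hand is clear at about 0.27 m with near-zero contact force. The sanding block and paint tubes look unmoved in the last wrist and side pictures. I did not re-measure the tape, tin or eraser.

**Disagreements:** one wrist-camera `lever_gate` reading, projected at an assumed height, came out about 33 mm from the disc; the home range is 30 to 32 mm. The scene and side readings of the lever scattered by several millimetres to about 2 cm. I relied on the hard stop and the outline fit.

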